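Earth-contact check of a label unwinder

TASK

The label unwinder on the desk is due its electrical safety check. Slide the white label roll straight up off the spindle and set it down flat, wholly on the round grey mat, without dropping it; then take the red test probe out of its black stand and hold it upright with its tip on the brass stud in the yellow ring that the roll had covered, pressing lightly so that the spring tip goes about halfway in. Finish while still holding the probe there, and leave the mug, the brown tape ring and the stamp where they are.

Things in the scene. Friction and masses are not known exactly. Their poses are not given: they have to be found in the camera images.
- unwinder: Label unwinder, fixed to the desk: grey box 130 x 130 x 45 mm with a black platter (104 mm diameter) on it, platter face 53 mm above the desk, and an upright steel spindle (20 mm diameter) in its middle that rises 44 mm above the platter face. Three 3 mm high ribs on the platter carry the roll; they lie at 60, 180 and 300 degrees from the unwinder's +x axis. Origin: centre of the underside, on the spindle's axis; z up; +x points from the spindle to the stud.
- spindle_top (a point): Centre of the spindle's top end, 97 mm above the desk.
- stud: Brass earth stud, the marked spot: flat round head 14 mm in diameter, standing 1.5 mm above the platter face, in a yellow ring 23 mm in diameter with a yellow bar running outward to the platter's edge. Its centre is 24 mm from the spindle's axis along the unwinder's +x; covered by the roll at the start except for the outer end of the yellow bar. Fixed. Origin: centre of its underside.
- stud_top (a point): Centre of the stud's flat top, 54.5 mm above the desk: where the probe's tip must press.
- roll: Roll of white labels wound on a brown cardboard core: 64 mm outside diameter, 25 mm bore, 34 mm high, 0.11 to 0.21 kg. At the start it sits loosely on the spindle, on the ribs, underside 56 mm above the desk; the spindle stands 7 mm out of its top. Origin: centre of the underside, on its axis; z is the axis, up.
- mat: Round grey felt mat, 140 mm in diameter, 4 mm thick, fixed to the desk. Origin: centre of its underside.
- stand: Black block 75 x 75 x 75 mm fixed to the desk, with one upright hole about 17 mm in diameter, 70 mm deep, in the middle of its top. Holds the probe upright. Origin: centre of its underside.
- probe: Cordless test probe, about 0.13 kg, standing upright in the stand. Its black finger guard (34 mm diameter, 5 mm thick) rests on the stand's top. Above the guard a red square handle, 22 x 22 mm, from 5 to 90 mm above the origin, with a small black cap to 94 mm. Below the guard a red barrel, 12 mm diameter, 30 mm long, and the thin brass spring tip. Origin: centre of the guard's underside; z along the probe, up through the handle; x and y square to the handle's flat sides.
- tip_point (a point): End of the probe's brass spring tip (7 mm diameter, round end): 62 mm below the probe's origin when the tip is fully out; at most 12 mm nearer when pushed in.
- tip (a joint): How far the spring tip is pushed into the probe, m: 0 fully out, 0.012 against its stop. The spring needs 0.6 N to start and 0.3 N more per mm (2.4 N at half).
- mug: Blue mug, 76 mm diameter, 90 mm tall, bystander. Origin: centre of the underside.
- tape: Brown ring of parcel tape lying flat, 90 mm diameter, 25 mm high, bystander. Origin: centre of the underside.
- stamp: Dark wooden rubber-stamp handle, 36 mm diameter, 70 mm tall, standing, bystander. Origin: centre of the underside.
There are look-alikes about, which are no part of the job. Leave any green or turquoise look-alike of the roll alone.

How it is judged:
On the way, in this order (a step that is already met when the one before it is completed fails the run):
1. the roll has been lifted up along the spindle to its top end (z of roll in the frame of spindle_top above -0.004 m and horizontal distance between roll and spindle_top below 0.03 m and angle between roll's own z axis and vertical below 0.5 rad).
2. the roll lies flat on the mat, released and at rest (horizontal distance between roll and mat below 0.04 m and z of roll in the frame of mat below 0.008 m and angle between roll's own z axis and vertical below 0.1 rad and linear speed of roll below 0.02 m/s and contact force between roll and the fingers below 0.05 N and contact force between roll and mat above 0.3 N), for 0.2 s.
3. the probe is out of its stand, in the gripper (z of tip_point in the frame of stand above 0.075 m and contact force between probe and the fingers above 1 N), for 0.1 s.
At the end, for the whole second after the job is handed in: Probe held still in the gripper, upright within 0.15 rad, out of the stand: tip on the stud within 6 mm of its centre, 0.8 to 6 N, spring tip 2.5 to 9.8 mm in. Roll released, flat and at rest on the mat, axis within 40 mm of the mat's centre (all of step 2 and horizontal distance between tip_point and stud_top below 0.006 m and contact force between probe and stud above 0.8 N and value of joint tip between 0.0025 and 0.0098 m and angle between probe's own z axis and vertical below 0.15 rad and contact force between probe and the fingers above 1 N and contact force between probe and unwinder below 6 N and contact force between probe and stand below 0.05 N and linear speed of probe below 0.02 m/s); the arm keeps its last pose, push and grip.
It fails at once if the roll is let go in the air or dropped from more than about 30 mm above the mat (contact force between roll and the fingers below 0.01 N and height (world z) of roll above 0.035 m and horizontal distance between roll and spindle_top above 0.03 m).
It fails at once if the unwinder or its stud is pressed with the probe harder than 12 N (contact force between probe and unwinder above 12 N).
It fails at once if the mug is moved more than 25 mm or tipped (distance of mug from where it was at the start of the episode above 0.025 m or angle between mug's own z axis and vertical above 0.3 rad).
It fails at once if the brown tape ring is moved more than 25 mm or tipped (distance of tape from where it was at the start of the episode above 0.025 m or angle between tape's own z axis and vertical above 0.3 rad).
It fails at once if the stamp is moved more than 25 mm or tipped (distance of stamp from where it was at the start of the episode above 0.025 m or angle between stamp's own z axis and vertical above 0.3 rad).
It also fails if it takes over 58 s, if anything falls off the work surface, if the arm or the gripper's body presses on something with over 40 N, if the wrist force passes 120 N, or if a joint passes its speed limit or range.

ROBOT

A 6-joint arm with a two-finger parallel gripper is mounted at the origin on the work surface. World frame = base frame: x ahead of the robot, y to its left, z up, the work surface at z = 0. Lengths are in m, angles in rad, forces in N, time in s.
With the tool pointing down it reaches from about 0.3 to 0.75 m from the base axis. Payload 8.5 kg.
Tool frame: the origin (TCP) lies at the very end of the fingers, on their centre line; the grasp point (between the pads) lies 19 mm behind it; z points along the fingers, y is the direction in which the jaws open and shut (so a half turn about z gives the same grasp; the last joint's range is limited). The gripper opens to 88 mm and grips with 3 to 60 N. Pads are 18 mm wide; open, the fingers measure 123 mm over their backs; the gripper's body (75 mm by 187 mm) begins 45 mm behind the grasp point.
Start: joints at [1.12, 0.381, 1.297, -0, 1.464, -0.215], TCP at [0.128, 0.535, 0.239] pointing down, gripper open.
Joint ranges: [-3.11, 3.11], [-0.89, 2.33], [0.22, 2.48], [-1.42, 4.56], [0.17, 2.85], [-2.88, 2.88]. Speed limits (rad/s): [2.39, 2.39, 3.14, 3.14, 3.14, 3.14].

INTERFACE

Orientations are given as a unit quaternion [w, x, y, z].
In Python, from bench import r gives the robot as it stands. Calls block until the motion is done:
- r.goto(position, orientation): joint-space move of the TCP to a pose.
- r.line_to(position, rot=None, vel=0.15): straight line of the TCP; rot=None keeps the orientation; vel is the mean speed in m/s.
- r.set_joints(angles): joint-space move.
- r.set_gripper(opening): opening from 0.0 (shut) to 1.0 (fully open); the grip force is fixed at half the most; returns when the fingers have stopped.
- r.sleep(seconds).
- r.ik(position, orientation): joint angles nearest the present ones, or None.
- r.capture(name): name is "scene" or "top" or "wrist"; returns the picture (400x640x3 uint8, red, green, blue); there is no depth.
- r.calibration(name): a dict with "fx", "fy", "cx", "cy" (pixels), "rvec" (rotation vector, rad) and "tvec" (3), from world to camera coordinates, as OpenCV has them. Camera axes: x right, y down, z forward; pixel columns grow to the right and rows downward; lengths in m; the calibration is good to about 2 mm. A picture is of the moment at which its call begins: read the wrist's pose just before it. calibration takes no time and is no camera call; for the wrist camera it gives the pose at the moment of the call.
A pose or a line that the arm cannot do raises r.PlanningError and nothing moves.
- r.job_done(): hands the job in, once; it reports no verdict.
Readings, each from a call of its own:
- r.current_t(): time.
- r.current_q(): joint angles.
- r.current_dq(): joint speeds.
- r.current_joint_efforts(): joint torques, N m.
- r.current_eef_pos(): TCP position.
- r.current_tool_rot(): TCP orientation.
- r.current_wrist_force(): force on the tool from outside, world axes, zero at the start.
- r.current_torque(): the same for the moment, N m.
- r.current_finger_gap(): opening from 0.0 (shut) to 1.0 (fully open).
Only numpy, scipy, OpenCV 4.12 (cv2) and the standard library are available. Lean on these libraries where they do the work, as an engineer would, in place of code of your own. Each camera call takes 0.05 s, during which the arm holds its last target.

## Working session

There is one attempt and no reset: what is moved stays moved. The work goes in short steps, each a Python script; the robot and the scene stay as the last script left them, time stands still between calls to the robot, and variables do not carry over. Pictures are saved under pics/ and viewed, and the job is handed in when it is done.

```bash
ls; mkdir -p pics
python3 - <<'E'
from bench import r
import cv2
for n in ["scene","top","wrist"]:
    c=r.calibration(n); print(n,c)
    im=r.capture(n); cv2.imwrite(f"pics/{n}0.png",im[:,:,::-1])
print(r.current_t(), r.current_eef_pos(), r.current_tool_rot(), r.current_finger_gap())
E
```

```text
pics
scene {'fx': 492.7528920682258, 'fy': 492.7528920682258, 'cx': 317.97286142892233, 'cy': 196.7387468856858, 'rvec': array([ 1.83467144,  1.76252671, -0.63558284]), 'tvec': array([-0.09333707, -0.35999389,  1.53121655])}
top {'fx': 411.3990417180547, 'fy': 411.3990417180547, 'cx': 320.76016814114973, 'cy': 205.42460234372135, 'rvec': array([ 2.18849977, -2.16062436,  0.12676385]), 'tvec': array([0.04691177, 0.53427975, 0.96783028])}
wrist {'fx': 293.70529798109345, 'fy': 293.70529798109345, 'cx': 317.4823188924087, 'cy': 200.23263302534247, 'rvec': array([-2.30105391, -1.81353263, -0.23340667]), 'tvec': array([-0.55003391, -0.03381269,  0.38908339])}
0.15 [0.12841997 0.53459864 0.2383106 ] [-1.51530788e-04  1.17647777e-01  9.93055255e-01 -4.88236706e-04] 1.0000378719483212
```

View pics/scene0.png

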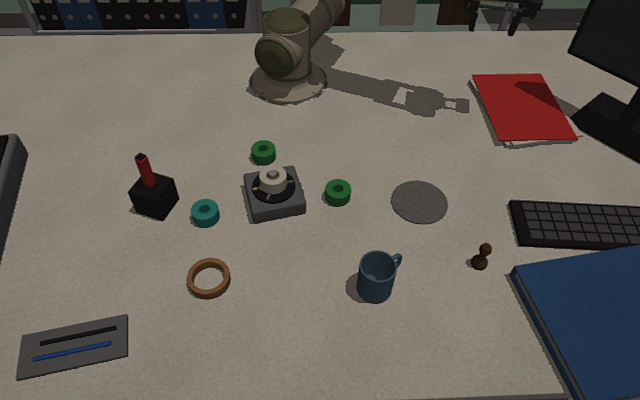

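View pics/top0.png

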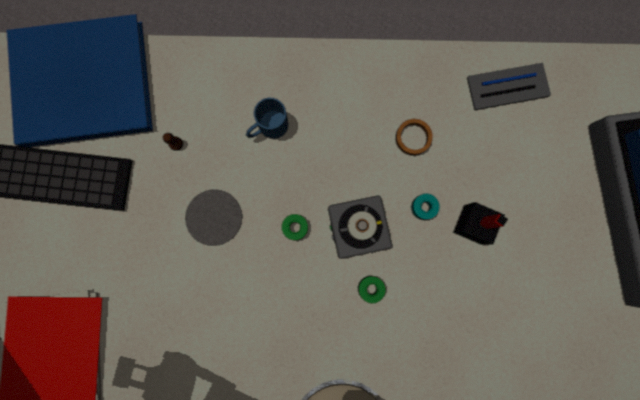

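View pics/wrist0.png

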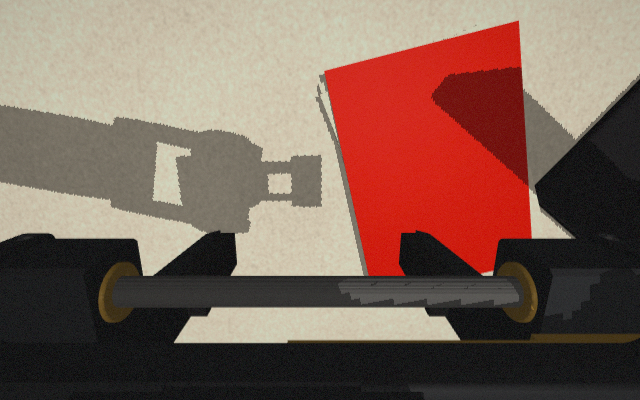

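Scene view: the unwinder is at (273,192) with the white roll at (272,178). The black stand and red probe are at (152,190), and the mat is at (419,202).

Candidates for the roll in the top view:
- White roll on the platter, (362,225)
- Green ring, (295,227)
- Green ring, (371,289)
- Turquoise ring, (425,207)
- Brown tape ring, (413,137)

I choose the white one on the spindle and will check it in a crop.

```bash
cat > h.py <<'E'
import numpy as np, cv2
from scipy.spatial.transform import Rotation as R
def ray(c,u,v):
    K=np.array([[c['fx'],0,c['cx']],[0,c['fy'],c['cy']],[0,0,1.]])
    Rm=cv2.Rodrigues(np.array(c['rvec']))[0]; t=np.array(c['tvec'])
    return -Rm.T@t, Rm.T@np.linalg.inv(K)@np.array([u,v,1.])
def pix2w(c,u,v,z):
    o,d=ray(c,u,v); s=(z-o[2])/d[2]; return (o+s*d)
def w2pix(c,p):
    K=np.array([[c['fx'],0,c['cx']],[0,c['fy'],c['cy']],[0,0,1.]])
    return cv2.projectPoints(np.atleast_2d(np.array(p,float)),np.array(c['rvec']),np.array(c['tvec']),K,None)[0].reshape(-1,2)
def down(yaw):  # tool z down; jaw axis (tool y) at world angle yaw
    y=np.array([np.cos(yaw),np.sin(yaw),0]); z=np.array([0,0,-1.]); x=np.cross(y,z)
    q=R.from_matrix(np.stack([x,y,z],1)).as_quat(); return [q[3],q[0],q[1],q[2]]
E
python3 - <<'E'
import cv2,numpy as np
from h import *
from bench import r
c=r.calibration("top"); im=cv2.imread("pics/top0.png")
for n,u,v,z in [("roll",362,225,.09),("mat",214,217,.004),("stand",478,224,.075),("mug",270,118,.09),("stamp",174,142,0.07),("tape",413,137,.025),("g1",295,227,.03),("g2",371,289,.03),("teal",425,207,.03)]:
    print(n,pix2w(c,u,v,z).round(3))
print("cam",ray(c,0,0)[0])
a=cv2.resize(im[185:267,310:410],None,fx=6,fy=6,interpolation=cv2.INTER_CUBIC)
cv2.imwrite("pics/crop_unw.png",a)
s=cv2.imread("pics/scene0.png")
cv2.imwrite("pics/crop_scene.png",cv2.resize(s[130:230,120:320],None,fx=4,fy=4,interpolation=cv2.INTER_CUBIC))
E
```

```text
roll [ 0.484 -0.039  0.09 ]
mat [0.504 0.316 0.004]
stand [ 0.491 -0.308  0.075]
mug [0.729 0.174 0.09 ]
stamp [0.674 0.4   0.07 ]
tape [ 0.707 -0.172  0.025]
g1 [0.481 0.115 0.03 ]
g2 [ 0.336 -0.068  0.03 ]
teal [ 0.533 -0.198  0.03 ]
cam [0.43100411 0.06624935 1.01695501]
```

View pics/crop_unw.png

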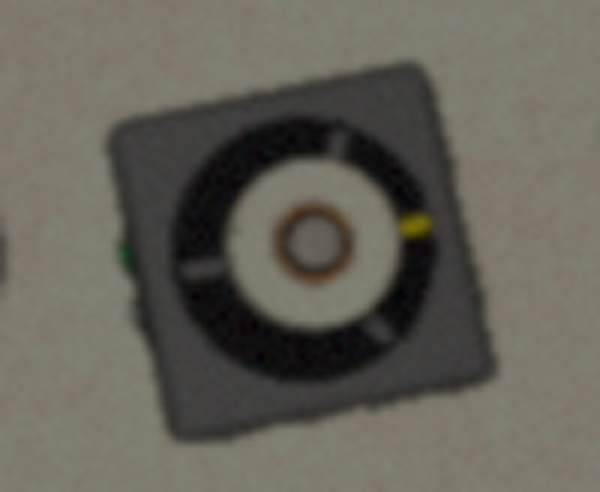

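View pics/crop_scene.png

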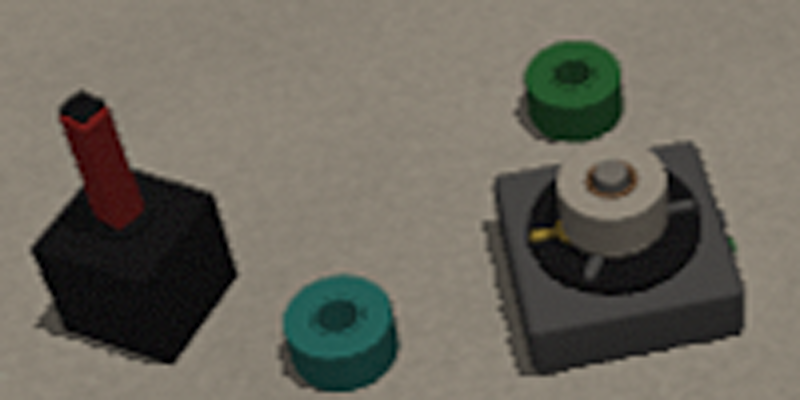

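The crop confirms the white roll with its brown core on the spindle, centred at about (362,225) in the top view. The yellow bar points right, to (379,222). Next I'll look closer with the wrist camera.

Run:
```python
import cv2,numpy as np
from h import *
from bench import r
def camtool():
    c=r.calibration("wrist"); o,d=ray(c,c['cx'],c['cy'])
    q=r.current_tool_rot(); Rt=R.from_quat([q[1],q[2],q[3],q[0]]).as_matrix()
    return Rt.T@(o-r.current_eef_pos()), Rt.T@d
print(camtool())
q=down(np.pi/2)
r.goto([0.42,-0.04,0.30],q)
c=r.calibration("wrist"); im=r.capture("wrist"); cv2.imwrite("pics/w1.png",im[:,:,::-1]); np.save("c_w1.npy",c,allow_pickle=True)
print(r.current_t(),r.current_eef_pos(),r.current_q(),ray(c,c['cx'],c['cy']), w2pix(c,[[.484,-.039,.09]]))
```

```text
(array([ 0.06619405,  0.00049606, -0.14607592]), array([-2.54687702e-01,  1.34843563e-04,  9.67023348e-01]))
2.5083 [ 0.42007498 -0.03949759  0.29996678] [-3.76025929e-01  1.07970467e-01  1.49442469e+00  9.96718726e-05
  1.53927577e+00 -1.94771396e+00] (array([ 0.35403165, -0.03885028,  0.44605119]), array([ 2.54731785e-01,  3.73509365e-04, -9.67011674e-01])) [[317.24391204 227.45683293]]
```

View pics/w1.png

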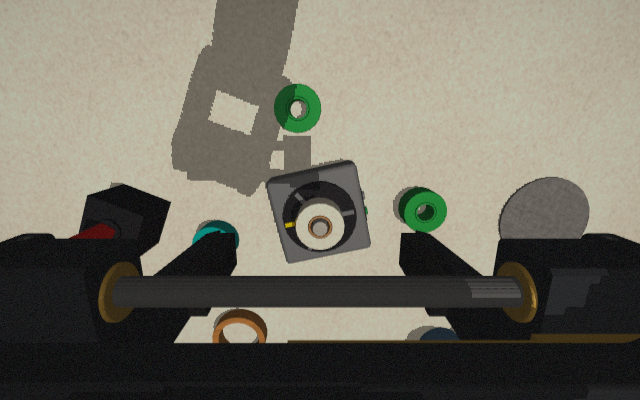

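Wrist view: the roll and spindle are at (320,227), against a prediction of (317,227). The mat is at (544,213), and the probe and stand are at (100,225), partly hidden. I'll fit these precisely.

Run:
```python
import cv2,numpy as np
from h import *
from bench import r
for n,f,c,(x0,x1,y0,y1) in [("top","pics/top0.png",r.calibration("top"),(310,410,185,267)),("wrist","pics/w1.png",np.load("c_w1.npy",allow_pickle=True).item(),(262,375,155,268))]:
    im=cv2.imread(f)[y0:y1,x0:x1]; S=4
    big=cv2.resize(im,None,fx=S,fy=S,interpolation=cv2.INTER_CUBIC)
    cv2.imwrite(f"pics/{n}_big.png",big)
    hsv=cv2.cvtColor(big,cv2.COLOR_BGR2HSV)
    yel=(hsv[...,0]>20)&(hsv[...,0]<34)&(hsv[...,1]>170)&(hsv[...,2]>70)
    ys,xs=np.nonzero(yel); u,v=(xs.mean()+.5)/S-.5+x0,(ys.mean()+.5)/S-.5+y0
    print(n,"yellow",len(xs),u,v,pix2w(c,u,v,.0535))
    # brown core
    br=(hsv[...,0]>3)&(hsv[...,0]<18)&(hsv[...,1]>80)
    ys,xs=np.nonzero(br)
    e=cv2.fitEllipse(np.stack([xs,ys],1).astype(np.float32)); u,v=(e[0][0]+.5)/S-.5+x0,(e[0][1]+.5)/S-.5+y0
    print("core",len(xs),u,v,pix2w(c,u,v,.09))
```

```text
top yellow 207 378.7602657004831 222.0150966183575 [ 0.49357393 -0.08265584  0.0535    ]
core 1073 361.7870292663574 226.4823112487793 [ 0.48061179 -0.03861218  0.09      ]
wrist yellow 839 289.6428784266985 224.10533373063168 [ 0.49232309 -0.07799922  0.0535    ]
core 3079 317.16775131225586 220.8227767944336 [ 0.47501858 -0.03910016  0.09      ]
```

View pics/wrist_big.png

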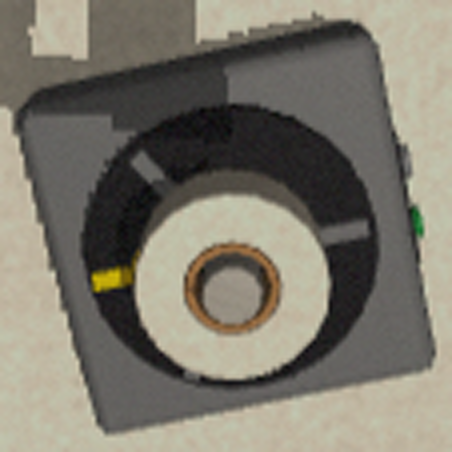

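Run:
```python
import cv2,numpy as np
from h import *
from bench import r
for n,c,x0,y0,(cx,cy),rad in [("top",r.calibration("top"),310,185,(208,161),36),("wrist",np.load("c_w1.npy",allow_pickle=True).item(),262,155,(232,289),60)]:
    big=cv2.imread(f"pics/{n}_big.png"); S=4
    hsv=cv2.cvtColor(big,cv2.COLOR_BGR2HSV)
    m=((hsv[...,0]>3)&(hsv[...,0]<20)&(hsv[...,1]>70)).astype(np.uint8)
    k=np.zeros_like(m); cv2.circle(k,(cx,cy),rad,1,-1); m&=k
    cs,_=cv2.findContours(m,cv2.RETR_EXTERNAL,cv2.CHAIN_APPROX_NONE)
    e=cv2.fitEllipse(cv2.convexHull(np.vstack(cs)))
    u,v=(e[0][0]+.5)/S-.5+x0,(e[0][1]+.5)/S-.5+y0
    print(n,e,u,v,pix2w(c,u,v,.09))
```

```text
top ((208.61802673339844, 161.69601440429688), (53.41130828857422, 54.4225959777832), 157.13829040527344) 361.7795066833496 225.04900360107422 [ 0.4838475  -0.03858929  0.09      ]
wrist ((232.04525756835938, 287.72784423828125), (91.36537170410156, 96.69976806640625), 93.35862731933594) 319.63631439208984 226.5569610595703 [ 0.48277395 -0.03592868  0.09      ]
```

Run:
```python
import cv2,numpy as np
from h import *
from bench import r
c=r.calibration("top"); im=cv2.imread("pics/top0.png")
g=cv2.cvtColor(im,cv2.COLOR_BGR2GRAY); g=cv2.medianBlur(g,5); reg=g[180:255,175:255]
_,m=cv2.threshold(reg,0,255,cv2.THRESH_BINARY_INV+cv2.THRESH_OTSU)
ct=max(cv2.findContours(m,0,1)[0],key=cv2.contourArea); e=cv2.fitEllipse(ct); print(e)
print("mat",pix2w(c,e[0][0]+175,e[0][1]+180,.004))
q=down(np.pi/2)
r.goto([0.4833,-0.0373,0.16],q)
r.line_to([0.4833,-0.0373,0.061],vel=0.08)
print(r.current_t(),r.current_eef_pos(),r.current_wrist_force())
im=r.capture("wrist"); cv2.imwrite("pics/w2.png",im[:,:,::-1])
im=r.capture("scene"); cv2.imwrite("pics/s2.png",cv2.resize(im[130:230,200:360,::-1],None,fx=4,fy=4))
```

```text
((38.407588958740234, 37.23915100097656), (55.39985275268555, 56.65474319458008), 65.13983917236328)
mat [0.50326201 0.31712884 0.004     ]
4.55 [ 0.48351015 -0.03735544  0.06136952] [-0.08816469  0.64267635  1.54495011]
```

View pics/w2.png

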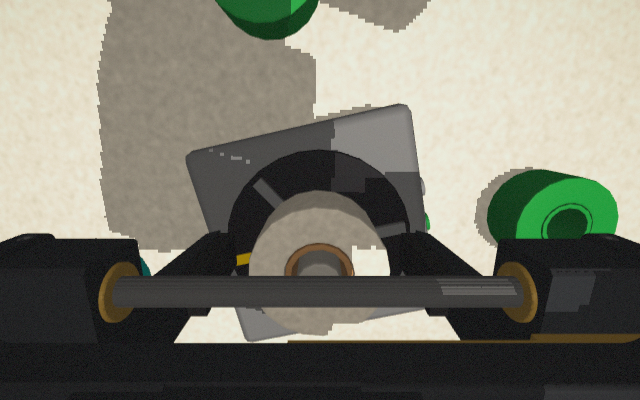

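View pics/s2.png

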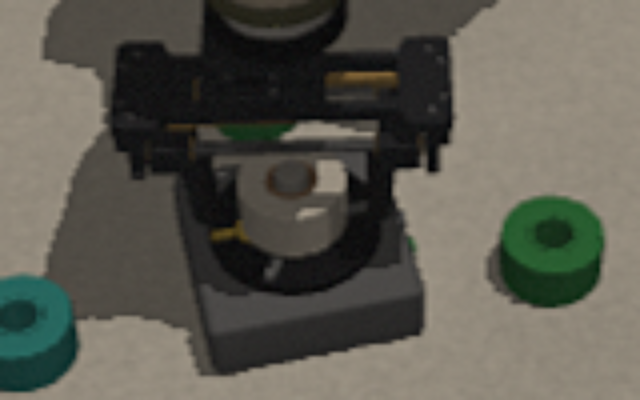

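The roll at (320,250) sits between both fingers, so I'll grip and lift it.

Run:
```python
import cv2,numpy as np
from h import *
from bench import r
print("pre",r.current_wrist_force().round(2) if hasattr(r.current_wrist_force(),'round') else r.current_wrist_force())
r.set_gripper(0.0)
print("gap",r.current_finger_gap(),r.current_finger_gap()*.088,r.current_wrist_force(),r.current_eef_pos())
r.line_to([0.4833,-0.0373,0.13],vel=0.06)
r.sleep(.3)
print(r.current_t(),r.current_finger_gap(),r.current_wrist_force(),r.current_eef_pos())
im=r.capture("scene"); cv2.imwrite("pics/s3.png",cv2.resize(im[110:230,200:360,::-1],None,fx=4,fy=4))
```

```text
pre [-0.16  0.07  0.75]
gap 0.7249899663810722 0.06379911704153435 [0.84069153 0.761836   1.37940738] [ 0.48333746 -0.03730431  0.06107175]
6.7417 0.7269014114762494 [-0.54080403 -0.7149034  -1.42192726] [ 0.48325501 -0.03728744  0.12985556]
```

View pics/s3.png

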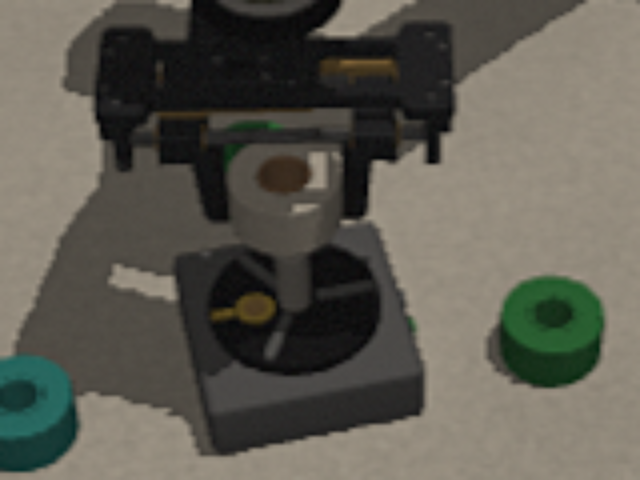

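The roll is lifted and level, gap 0.727 × 88 = 64 mm, and the stud and spindle are visible. Carrying it to the mat.

Run:
```python
import cv2,numpy as np
from h import *
from bench import r
r.line_to([0.4833,-0.0373,0.15],vel=0.1)
r.line_to([0.5033,0.317,0.15],vel=0.18)
r.line_to([0.5033,0.317,0.03],vel=0.1)
r.sleep(.2); print("f",r.current_wrist_force())
z=0.0115
r.line_to([0.5033,0.317,z],vel=0.04)
while z>0.0075:
    z-=0.001; r.line_to([0.5033,0.317,z],vel=0.02); r.sleep(.1); f=r.current_wrist_force(); print(round(z,4),f[2],r.current_eef_pos()[2])
    if f[2]>0.8: break
print(r.current_t())
im=r.capture("scene"); cv2.imwrite("pics/s4.png",cv2.resize(im[130:250,340:500,::-1],None,fx=4,fy=4))
```

```text
f [-0.55059343 -0.70183082 -1.25012774]
0.0105 -1.3803723321760906 0.010595487844892674
0.0095 -1.8570531060520052 0.009479243618034369
0.0085 5.904874509128637 0.009042413107638779
12.475
```

View pics/s4.png

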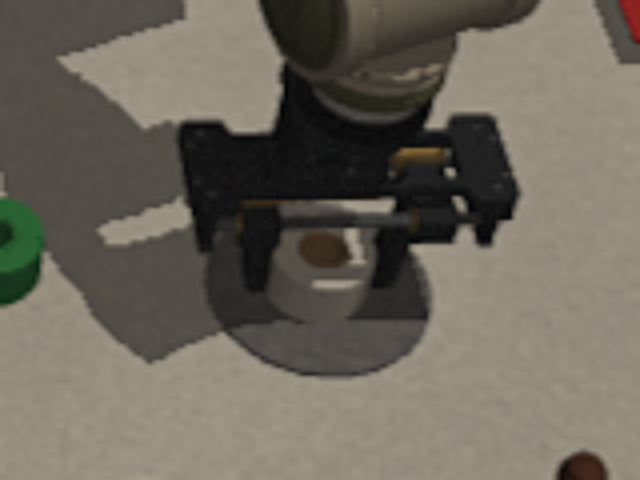

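Contact at z about 0.009. Releasing, backing off, then looking at the mat and the probe.

Run:
```python
import cv2,numpy as np
from h import *
from bench import r
r.set_gripper(1.0)
print(r.current_finger_gap(),r.current_wrist_force())
r.sleep(.3)
r.line_to([0.5033,0.317,0.18],vel=0.12)
r.goto([0.44,-0.29,0.32],down(np.pi/2))
r.sleep(.2)
c=r.calibration("wrist"); np.save("c_w5.npy",c,allow_pickle=True); im=r.capture("wrist"); cv2.imwrite("pics/w5.png",im[:,:,::-1])
im=r.capture("top"); cv2.imwrite("pics/top5.png",im[:,:,::-1])
print(r.current_t(),r.current_q(),r.current_eef_pos(),w2pix(c,[[.491,-.308,.075]]))
```

```text
1.0002684602880951 [-0.18086397 -0.27377089  0.83517498]
17.475 [-8.07084682e-01  2.94159840e-01  1.19518381e+00  3.26682964e-05
  1.65234851e+00 -2.37835345e+00] [ 0.44016334 -0.28977495  0.31993895] [[303.62197349 209.83309943]]
```

View pics/w5.png

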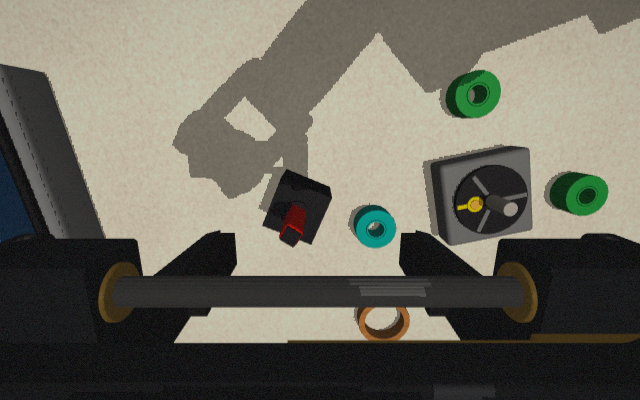

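View pics/top5.png

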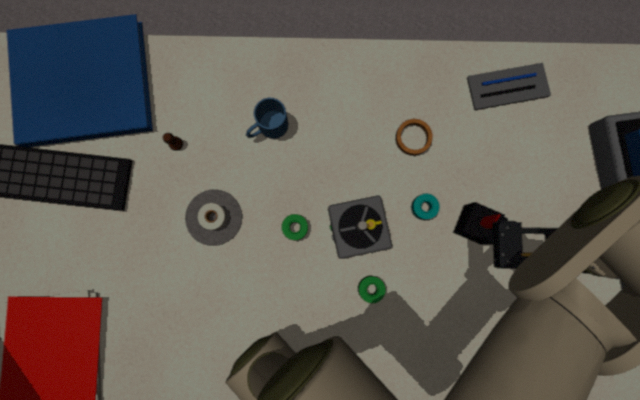

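Top view: the roll is at (211,216), concentric with the mat. In the wrist view, the probe cap is at about (291,240), the stand at (297,208), and the stud at (475,205) with the spindle top at (511,209). Zooming in on the probe.

Run:
```python
import cv2,numpy as np
a=cv2.imread("pics/w5.png")[160:255,250:345]; b=cv2.imread("pics/top0.png")[190:255,440:520]
def bright(x): return np.clip(x.astype(float)*2.2,0,255).astype(np.uint8)
cv2.imwrite("pics/cw5.png",bright(cv2.resize(a,None,fx=6,fy=6,interpolation=cv2.INTER_CUBIC)))
cv2.imwrite("pics/ct0.png",bright(cv2.resize(b,None,fx=8,fy=8,interpolation=cv2.INTER_CUBIC)))
```

```text
(no output)
```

View pics/cw5.png

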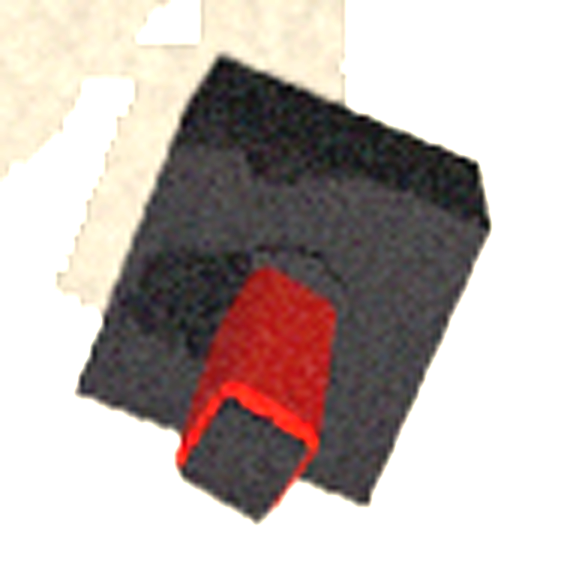

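View pics/ct0.png

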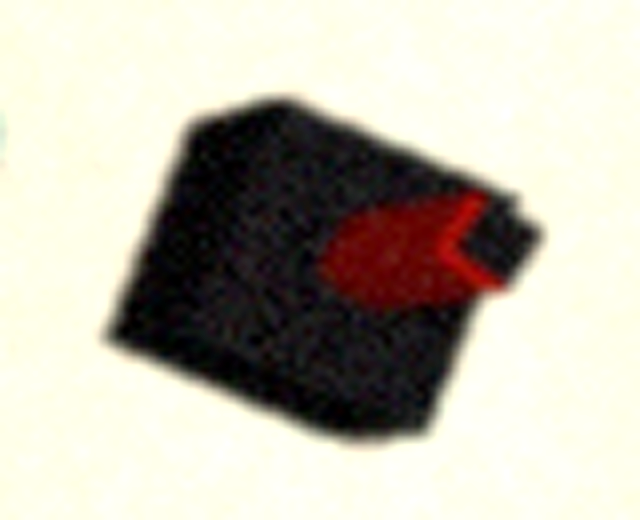

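Run:
```python
import cv2,numpy as np
from h import *
from bench import r
c=np.load("c_w5.npy",allow_pickle=True).item(); ct=r.calibration("top")
f=lambda x,y,S,x0,y0:((x+.5)/S-.5+x0,(y+.5)/S-.5+y0)
def show(n,c,pts,S,x0,y0,z):
    P=np.array([pix2w(c,*f(x,y,S,x0,y0),z) for x,y in pts]); print(n,P[:,:2].round(4).tolist(),"mean",P.mean(0).round(4))
    d=np.roll(P,-1,0)-P; print("  len",np.linalg.norm(d,axis=1).round(4),"ang",np.degrees(np.arctan2(d[:,1],d[:,0])).round(1)%90)
show("cap w",c,[(234,396),(308,443),(258,521),(183,476)],6,250,160,.169)
show("handletop w",c,[(180,460),(228,382),(318,438)],6,250,160,.165)
show("handlebase w",c,[(262,266),(336,310)],6,250,160,.080)
show("stand w",c,[(190,150),(487,232),(370,503),(80,393)],6,250,160,.075)
show("stand t",ct,[(190,125),(508,195),(430,432),(110,338)],8,440,190,.0)
show("cap t",ct,[(488,197),(541,236),(503,287),(452,243)],8,440,190,.169)
# spindle / stud in w5
im=cv2.imread("pics/w5.png"); 
cv2.imwrite("pics/cs5.png",cv2.resize(im[140:250,420:540],None,fx=6,fy=6,interpolation=cv2.INTER_CUBIC)[:600])
```

```text
cap w [[0.4805, -0.3197], [0.4894, -0.3066], [0.5046, -0.3159], [0.4958, -0.3293]] mean [ 0.4926 -0.3179  0.169 ]
  len [0.0158 0.0177 0.016  0.018 ] ang [55.7 58.4 56.7 57.9]
handletop w [[0.4943, -0.3303], [0.4793, -0.3211], [0.49, -0.305]] mean [ 0.4879 -0.3188  0.165 ]
  len [0.0176 0.0194 0.0256] ang [58.7 56.3  9.6]
handlebase w [[0.4811, -0.3218], [0.4915, -0.3051]] mean [ 0.4863 -0.3134  0.08  ]
  len [0.0197 0.0197] ang [58. 58.]
stand w [[0.4553, -0.338], [0.4744, -0.2705], [0.5412, -0.2977], [0.5134, -0.3656]] mean [ 0.4961 -0.3179  0.075 ]
  len [0.0701 0.0721 0.0734 0.0644] ang [74.2 67.9 67.8 64.6]
stand t [[0.5419, -0.3026], [0.5213, -0.4018], [0.4473, -0.375], [0.4751, -0.2761]] mean [ 0.4964 -0.3389  0.    ]
  len [0.1013 0.0787 0.1027 0.0718] ang [78.3 70.1 74.3 68.3]
cap t [[0.5057, -0.3188], [0.4957, -0.3323], [0.4823, -0.3219], [0.4936, -0.3089]] mean [ 0.4943 -0.3205  0.169 ]
  len [0.0168 0.0169 0.0172 0.0156] ang [53.5 52.2 49.  51. ]
```

View pics/cs5.png

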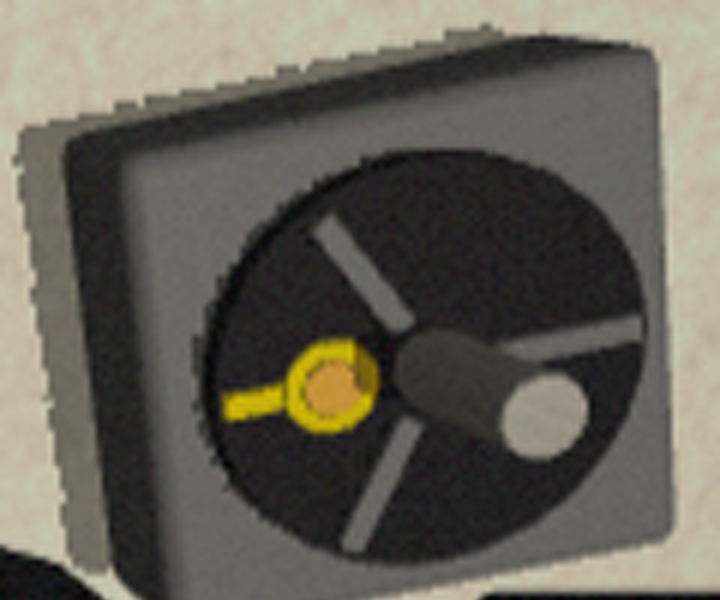

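The probe cap centre fits at (0.4926,-0.3179) from the wrist and (0.4943,-0.3205) from the top camera, with a side angle of about 57°. That agrees with the stand centre (0.496,-0.318). I'll grasp 60 mm above the guard, which keeps the cap clear of the gripper body.

Run:
```python
import cv2,numpy as np
from h import *
from bench import r
c=np.load("c_w5.npy",allow_pickle=True).item()
f=lambda x,y:((x+.5)/6-.5+420,(y+.5)/6-.5+140)
print("stud",pix2w(c,*f(333,390),.0545),"spindle",pix2w(c,*f(544,417),.097))
q=down(np.radians(57)); x,y=.4934,-.3187
r.goto([x,y,0.25],q)
r.line_to([x,y,0.19],vel=0.1)
c=r.calibration("wrist"); im=r.capture("wrist"); cv2.imwrite("pics/w6.png",im[:,:,::-1]); np.save("c_w6.npy",c,allow_pickle=True)
print(r.current_t(),r.current_q(),w2pix(c,[[x,y,.169]]))
```

```text
stud [ 0.48903264 -0.05948603  0.0545    ] spindle [ 0.48327221 -0.03627488  0.097     ]
18.9083 [-7.74910560e-01  4.82232659e-01  1.27091864e+00  3.49846120e-06
  1.38669864e+00 -1.76993129e+00] [[317.41099868 234.7133142 ]]
```

View pics/w6.png

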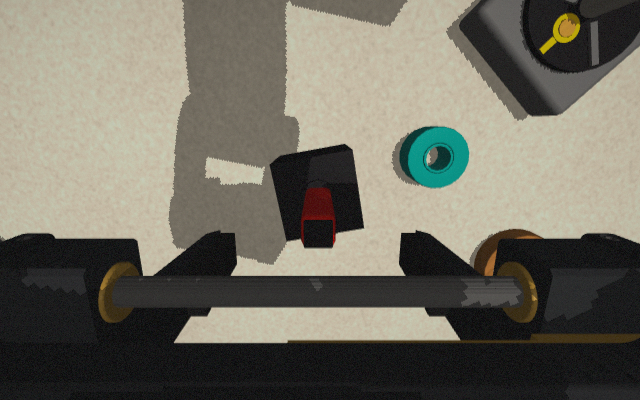

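The cap is at (318,233) against a predicted (317,235), centred and square to the jaws. The stud–spindle distance measures 23.9 mm, against 24 mm given. Descending to grasp.

Run:
```python
import cv2,numpy as np
from h import *
from bench import r
x,y=.4934,-.3187
r.line_to([x,y,0.116],vel=0.08)
r.set_gripper(0.0)
print("gap mm",r.current_finger_gap()*88,r.current_wrist_force(),r.current_eef_pos())
r.line_to([x,y,0.27],vel=0.1)
r.sleep(.2)
c=r.calibration("wrist"); im=r.capture("wrist"); cv2.imwrite("pics/w7.png",im[:,:,::-1]); np.save("c_w7.npy",c,allow_pickle=True)
im=r.capture("scene"); cv2.imwrite("pics/s7.png",cv2.resize(im[70:230,60:260,::-1],None,fx=4,fy=3.6))
p=r.current_eef_pos()
print(r.current_t(),p,r.current_finger_gap()*88,r.current_wrist_force(),"tip pred",w2pix(c,[[p[0],p[1],p[2]-.103]]))
```

```text
gap mm 21.719116219456865 [ 0.95516894 -0.218834    0.4070418 ] [ 0.49339041 -0.31870068  0.11600066]
22.9833 [ 0.49339373 -0.31867754  0.26987792] 21.80963039576898 [ 0.58856786  0.36325049 -0.88554714] tip pred [[317.30147964 201.13456954]]
```

View pics/w7.png

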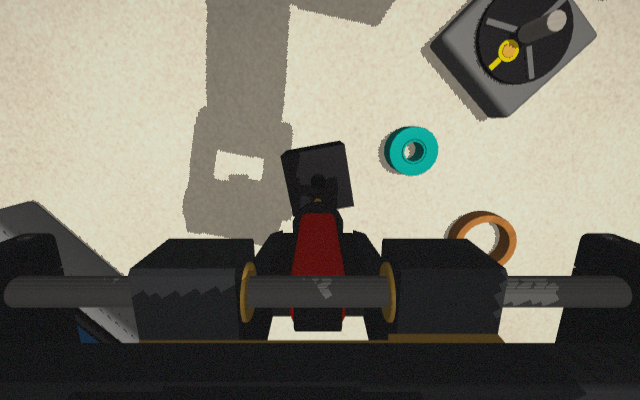

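View pics/s7.png

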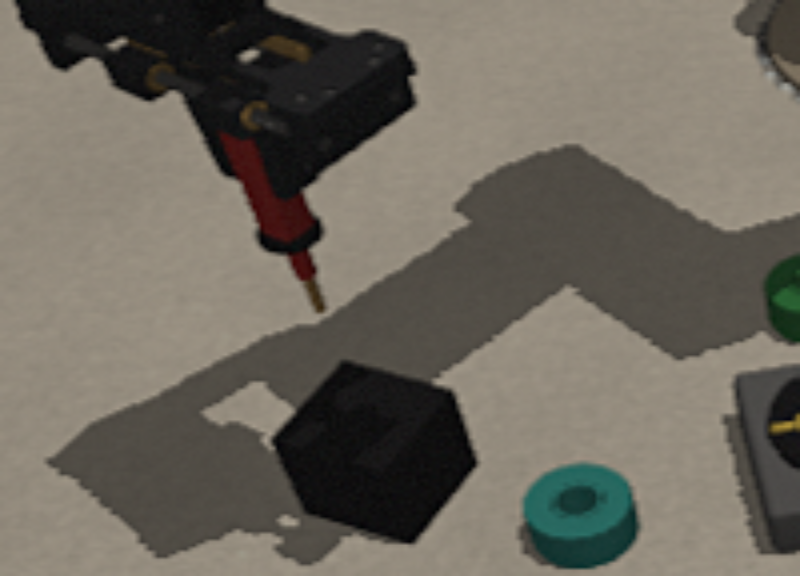

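The probe is held upright, 21.8 mm across, with its tip at (318,201) where predicted, so it sits true in the grip. Now moving above the stud with the tip clear of the spindle.

Run:
```python
import cv2,numpy as np
from h import *
from bench import r
x,y=.4888,-.0600
q=down(np.radians(57))
r.line_to([x,y,0.27],vel=0.15)
r.line_to([x,y,0.214],vel=0.08)
r.sleep(.3)
p=r.current_eef_pos()
c=r.calibration("wrist"); im=r.capture("wrist"); cv2.imwrite("pics/w8.png",cv2.resize(im[100:260,230:420,::-1],None,fx=4,fy=3.7,interpolation=cv2.INTER_CUBIC)); np.save("c_w8.npy",c,allow_pickle=True)
cv2.imwrite("pics/w8raw.png",im[:,:,::-1])
im=r.capture("scene"); cv2.imwrite("pics/s8.png",cv2.resize(im[110:230,210:330,::-1],None,fx=5,fy=5,interpolation=cv2.INTER_CUBIC)); cv2.imwrite("pics/s8raw.png",im[:,:,::-1])
cs=r.calibration("scene")
print(r.current_t(),p,r.current_q(),r.current_finger_gap()*88,"force",r.current_wrist_force(),"tip",w2pix(c,[[p[0],p[1],p[2]-.103]]),"stud",w2pix(c,[[x,y,.0545]]))
print(w2pix(cs,[[p[0],p[1],p[2]-.103],[x,y,.0545],[.4833,-.0368,.097]]))
```

```text
26.1083 [ 0.48886674 -0.05999424  0.21426222] [-3.63044586e-01  3.01142759e-01  1.49509138e+00 -1.15732862e-06
  1.34504758e+00 -1.35790211e+00] 21.829430708946976 force [ 0.2698211  -0.71629088 -1.52256866] tip [[317.31004239 200.93287192]] stud [[317.27868434 187.15500446]]
[[261.64047261 170.3307409 ]
 [263.31186032 186.86600319]
 [272.18537235 172.63406987]]
```

View pics/w8.png

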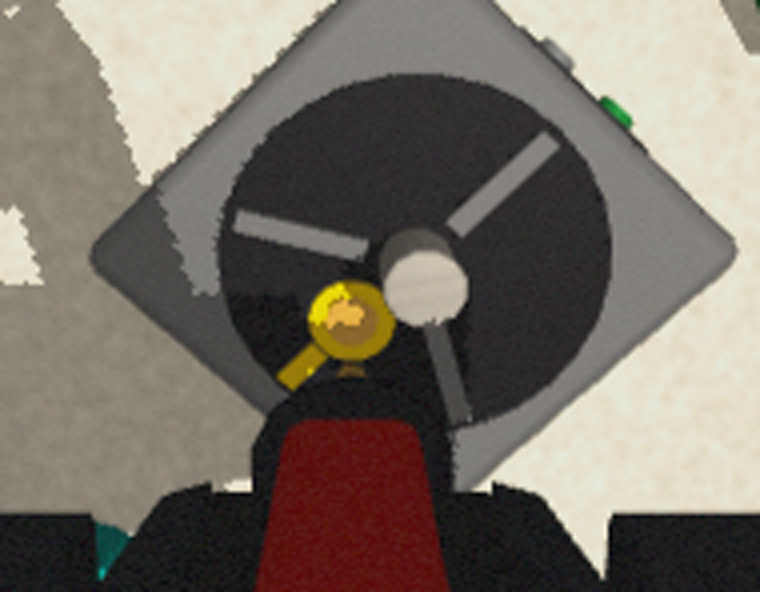

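View pics/s8.png

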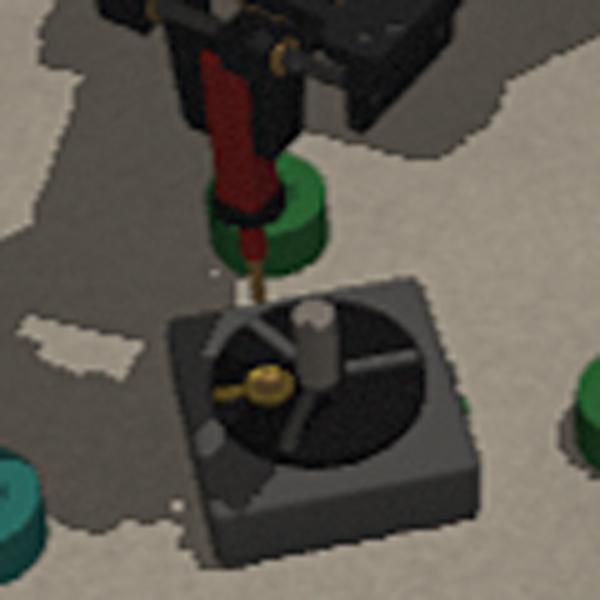

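Wrist crop: the stud is at (317.8,186) and the tip at (317.6,200), against predictions of (317.3,187.2) and (317.3,200.9). The scene view agrees within 1 px: tip (261.8,170), stud (263.6,186.8). Lowering, with force checks.

Run:
```python
import cv2,numpy as np
from h import *
from bench import r
x,y=.4888,-.0600
r.line_to([x,y,0.160],vel=0.06); r.sleep(.3)
f0=np.mean([r.current_wrist_force() for _ in range(3)],0); print("f0",f0)
for z in [.158,.1565,.155,.1535,.152]:
    r.line_to([x,y,z],vel=0.02); r.sleep(.25)
    F=[]
    for _ in range(6): F.append(r.current_wrist_force()-f0); r.sleep(.02)
    F=np.mean(F,0); print(z,F.round(2),r.current_eef_pos().round(4))
    if F[2]>4.5: break
im=r.capture("wrist"); cv2.imwrite("pics/w9.png",cv2.resize(im[100:260,230:420,::-1],None,fx=4,fy=3.7,interpolation=cv2.INTER_CUBIC))
im=r.capture("scene"); cv2.imwrite("pics/s9.png",cv2.resize(im[110:230,210:330,::-1],None,fx=5,fy=5,interpolation=cv2.INTER_CUBIC))
im=r.capture("top"); cv2.imwrite("pics/t9.png",im[:,:,::-1])
print(r.current_t(),r.current_finger_gap()*88)
```

```text
f0 [ 0.18799515 -0.25138501  0.01016506]
0.158 [-0.04  0.1  -1.35] [ 0.4888 -0.06    0.158 ]
0.1565 [-0.15 -0.01 -0.31] [ 0.4889 -0.06    0.1565]
0.155 [0.32 0.08 0.36] [ 0.4888 -0.06    0.155 ]
0.1535 [0.22 0.02 0.63] [ 0.4888 -0.06    0.1535]
0.152 [0.56 0.09 1.31] [ 0.4888 -0.06    0.152 ]
30.6083 21.804709891167494
```

View pics/w9.png

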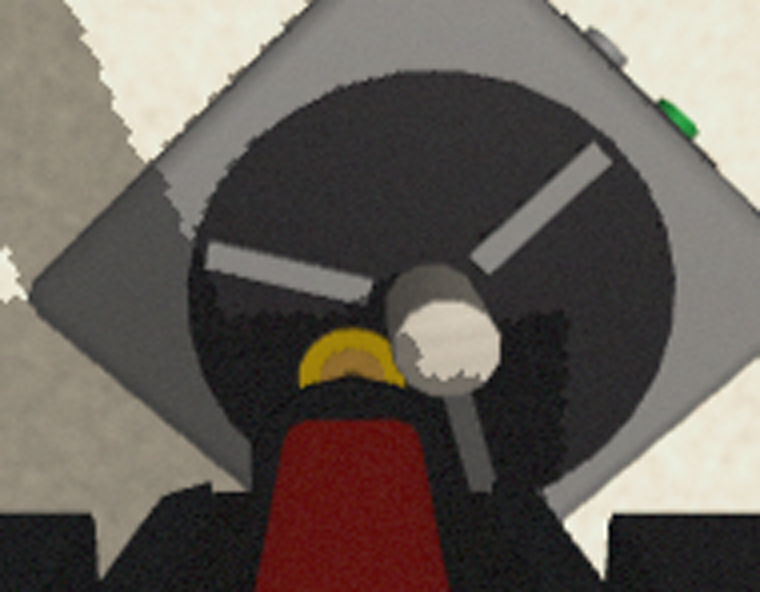

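View pics/s9.png

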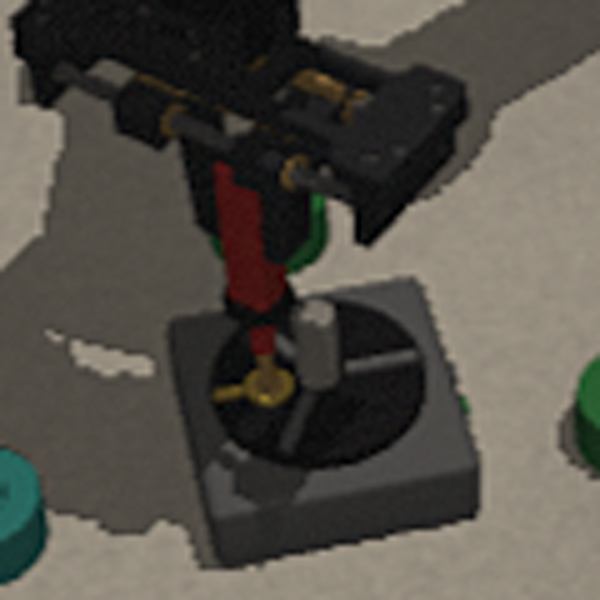

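View pics/t9.png

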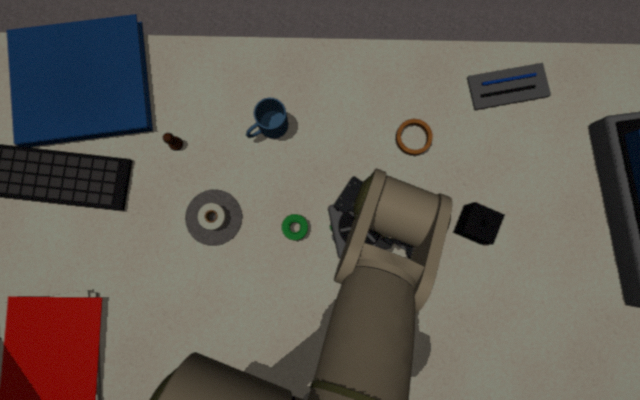

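The force rises by 2.7 N between free air (z 0.158) and z 0.152. The spring law gives about 2.3 N at the expected 5.5 mm, so the tip is about halfway in. The scene view shows the tip in the yellow ring at the stud, and the top view shows the roll on the mat at (211,216) with the mug, tape and stamp unmoved. Handing in.

Run:
```python
from bench import r
import numpy as np
r.sleep(.3)
F=[]
for _ in range(10): F.append(r.current_wrist_force()); r.sleep(.02)
print(np.mean(F,0),np.abs(r.current_dq()).max(),r.current_eef_pos(),r.current_finger_gap()*88)
print(r.current_t()); r.job_done(); print(r.current_t())
```

```text
[ 0.40865863 -0.23242769  1.03950191] 0.0019652975393974863 [ 0.48880675 -0.05998861  0.15199353] 21.794720270083733
31.075
the job is handed in; nothing more can be done
the job is handed in; nothing more can be done
```

I slid the white roll straight up off the spindle and set it flat on the grey mat. I then took the probe from its stand and handed the job in at about 31 s, with its tip pressed on the brass stud. No verdict is reported on hand-in.

Last checks:
- **Probe on the stud:** just before pressing, the tip and stud were within about 1 px (roughly 1 mm) of where I predicted them in the wrist and scene views. After pressing, the scene view showed the tip on the stud.
- **Press:** the force rose about 2.4–2.7 N over free air, so the spring tip is about 5.5–7 mm in, roughly half.
- **Grip:** the gap held at 21.8 mm and the arm was still.
- **Roll and bystanders:** in the top view, the roll is about concentric with the mat. The mug, tape ring and stamp have not moved.

Two weak points:
- **Force zero:** the wrist force reading is noisy by about 1 N, and my first zero reading was off by that much. I took the press force from the difference to the last reading in free air and from the known heights instead.
- **Probe yaw:** the two cameras disagreed by about 6° on the probe's yaw (51° and 57°). I used the wrist view's 57°, and the grasp came out square.

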